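Reload the spring-fed blank magazine

TASK

Reload the boring machine's blank magazine: free its sprung lid by pressing the red hook's thumb tab down in its narrow well, draw the orange-finned pusher back until it hooks on its hair-trigger catch, and lay every walnut blank flat in the channel, side by side across the rails, with the pusher still hooked. Only then trip the red trigger so that the pusher presses the row against the end stop, and shut the lid until the hook has caught it again. Leave the sanding block where it is.

Things in the scene. Friction and masses are not known exactly. Their poses are not given: they have to be found in the camera images.
- magazine: The magazine, fixed: aluminium base plate with a channel and a lid. Origin on the table under the channel's middle. Its y runs along the row, from the end stop and latch well (-y end) to the trigger (+y end); x runs across to the lid hinge, away from the robot; z up; turned up to 0.1 rad. Its frame serves below, in mm. Plate: x -41 to 64, y -98 to 158, top at z 8, the channel floor
- row_start (a point): Point (0, -90, 8) mm: on the channel floor, centre line, at the face of the end stop (x -36 to 36, up to z 44). The row may take y -90 to 90; the hooked pusher's face is at y 101. Rails along y, 65 apart inside, flared above, tops at z 22, y -92 to 104. Hinge posts 10 x 7 at x 56, y -94 and 114, up to z 56; nothing else stands beside the channel
- lid (a joint): Lid angle, rad: 0 shut and latched, 2.6 fully open, leaning back behind the magazine, its edge 97 mm above the table. Sprung and damped: freed, it swings open by itself in about 3 s. Pushing it shut takes 1 to 3 N at the edge, up to 10 N at the end: press it some 0.02 rad below 0 so that the hook clicks over its keeper; then it rests at about 0
- lid_edge (a point): Point on the lid's outer face at its free edge, 88 mm from the hinge axis, at y 70. Lid: clear pane in a yellow frame, 86 x 216 x 4 mm; shut, it covers x -34 to 52, y -98 to 118, top at z 50
- lid_hinge (a point): Point (56, 70, 50) mm on the lid's hinge axis, which runs along the magazine's y
- hook (a joint): Angle of the red latch hook, rad: 0 at rest (it then holds the shut lid), grows as its thumb tab is pressed, stop at 0.38. The lid is freed at 0.13 to 0.2
- latch_tab (a point): Press here, straight down: top of the red hook's thumb tab, 34 (x) x 38 (y) mm, at (-20, -142, 30) mm at rest. It goes down about 6 mm (stop at 11) against 2 to 6 N. It lies in a well of black walls 4 thick, rim at z 56, 26 mm above the tab; the gap is 44 wide in x (-42 to 2) and runs from the hook's upright at y -115 (top z 62) to y -158
- pusher (a joint): Travel of the sprung pusher, m: 0 at rest near the end stop, grows as it is drawn along the magazine's +y; stop at 0.177. Beyond 0.172 the trigger catch drops behind its tooth; let go, it then rests hooked at about 0.171. Tripped, with k blanks in the row, it rests at about 0.045 k - 0.020. The spring pulls to the end stop with 4 to 6 N; it runs back damped, at about 0.25 m/s
- pusher_fin (a point): Centre of the top of the pusher's orange fin, 24 (x) x 14 (y) mm, z 24 to 43, standing on a steel plate 59 x 14 mm (top z 24). Pinch it across x, above the plate, and move along y. At travel 0 it is at (0, -63, 43) mm
- trigger (a joint): Angle of the trigger catch, rad: 0 at rest (hooked or idle; it may lie on the tooth of a tripped pusher), grows as its red pad is pressed; stop at 0.42. The hooked pusher is let go at 0.15 to 0.3, under about 5 N on the pad, so keep off it until the row is loaded
- trigger_pad (a point): Press here, straight down: top of the red trigger pad, 26 (x) x 28 (y) mm, at (0, 172, 24) mm at rest; it goes down 5 mm (stop at 8). Two steel cheeks up to z 30 stand beside the catch at x -14 to 14, y 145 to 158
- blank1: Walnut blank, a brown block 45 (its x) x 60 (its y) x 35 (z) mm, 60 g; two to four are present, the rest absent. Origin at the centre of its underside. In the channel it lies flat, its 60 mm side (its y, either way round) along the magazine's x, and takes 45 mm of the row; grip it across the 60 mm, above the rails
- blank2: Walnut blank, a brown block 45 (its x) x 60 (its y) x 35 (z) mm, 60 g; two to four are present, the rest absent. Origin at the centre of its underside. In the channel it lies flat, its 60 mm side (its y, either way round) along the magazine's x, and takes 45 mm of the row; grip it across the 60 mm, above the rails
- blank3: Walnut blank, a brown block 45 (its x) x 60 (its y) x 35 (z) mm, 60 g; two to four are present, the rest absent. Origin at the centre of its underside. In the channel it lies flat, its 60 mm side (its y, either way round) along the magazine's x, and takes 45 mm of the row; grip it across the 60 mm, above the rails
- blank4: Walnut blank, a brown block 45 (its x) x 60 (its y) x 35 (z) mm, 60 g; two to four are present, the rest absent. Origin at the centre of its underside. In the channel it lies flat, its 60 mm side (its y, either way round) along the magazine's x, and takes 45 mm of the row; grip it across the 60 mm, above the rails
- sanding_block: Brown wooden sanding block with a grip, 64 x 112 x 44 mm; a bystander. Origin at the centre of its underside

How it is judged:
By the outcome, as a careful person would: the job done as asked, in the order asked, and still so for the second after the job is handed in, with the robot touching nothing.
Of blank1, blank2, blank3, blank4 only 2 to 4 are there at a start; the rules pass over those that are not, and their reading is None.
At some moment in a run one of blank1, blank2, blank3, blank4 may be knocked a few centimetres aside while the robot is not near it.
Once in a run the grip may slacken for a moment while it holds something.
It also fails if it takes over 210 s, if anything falls off the work surface, if the arm or the gripper's body presses on something with over 40 N, if the wrist force passes 120 N, or if a joint passes its speed limit or range.

ROBOT

A 6-joint arm with a two-finger parallel gripper is mounted at the origin on a cart in front of the work surface, level with it; the furniture and walls round the work are solid. World frame = base frame: x ahead of the robot, y to its left, z up, the work surface at z = 0. Lengths are in m, angles in rad, forces in N, time in s.
With the tool pointing down it reaches from about 0.25 to 0.775 m from the base axis. Payload 4 kg.
Tool frame: the origin (TCP) lies at the centre of the arm's flange, where the gripper is bolted on; the fingertips stand 199 mm ahead of it and the grasp point (between the pads) lies 180 mm ahead of it; z points along the fingers, y is the line along which they close (so a half turn about z gives the same grasp; the last joint's range is limited). The gripper opens to 94 mm and grips with 3 to 60 N. Pads are 16 mm wide; open, the fingers measure 119 mm over their backs; the gripper's body (75 mm by 177 mm) begins 78 mm behind the grasp point.
Start: joints at [-1.414, 0.087, 1.371, -0, 1.684, -0.103], TCP at [0.141, -0.532, 0.405] pointing down, gripper open.
Joint ranges: [-3.1, 3.1], [-0.76, 2.03], [0.27, 2.55], [-1.08, 4.22], [0.17, 2.65], [-2.57, 2.57]. Speed limits (rad/s): [2.79, 2.79, 3.14, 3.14, 3.14, 3.14].

INTERFACE

Orientations are given as [roll, pitch, yaw] about the fixed x, y, z axes, in that order (R = Rz(yaw) Ry(pitch) Rx(roll)).
In Python, from bench import robot, eyes, models gives the robot as it stands.
- The arm moves only by the tool step_arm, never from a script. Its argument "commands" is a list that holds one entry, the list of rows, each a list of 7 numbers: the shift along the tool's x, y, z in mm, then the turn, a rotation vector about the tool's x, y, z in rad, then the finger opening in mm, from 0 to 94. In form: [[[tx, ty, tz, wx, wy, wz, gripper], ...]]. A call has 1 to 20 rows; each row shifts and turns the commanded pose from where the row before left it, along the tool's axes as they then stand; what a row does not reach is not made up. A row lasts 1/8 s, in which the tool goes at most 62.5 mm and 10.7 degrees, less where a joint would pass 70% of its speed; a pose out of reach is approached as far as the arm can. A call is refused whole if a number of a shift passes 62.5 or a number of a turn 0.188, either way. A call with a gripper value outside its range is refused whole. The fingers move at their own pace and stop on an object; the grip force is fixed at half the most. Time passes only in rows, so rows that do not move let the fingers close. It gives the time, the measured TCP pose, the force, the opening and the grip force at its end, in the units of the state.
- robot.get_obs(): the state, without advancing time (a new reading comes with each control period).
- eyes.snapshot(name): name is "scene" or "top" or "wrist"; returns a dict with "color" (480x640x3 uint8, red, green, blue), "camera_matrix" (3x3 intrinsics, pixels), "D" ([k1, k2, p1, p2, k3] as OpenCV has them; the pictures are not rectified), "eye" and "rotation" of the camera in the world; the wrist camera has in their place "tool_from_camera" (4x4, takes a point from camera to tool coordinates, whose origin is the TCP and whose axes are the flange's). Camera axes: x right, y up, looking along -z (the intrinsics and any distortion apply to the point x, -y, -z); pixel columns grow to the right and rows downward; lengths in m; the calibration is good to about 2 mm. A picture is of the moment at which its call begins: read the wrist's pose just before it. There is no depth.
- robot.close_job(): hands the job in; it is judged then, once.
Trained networks look in a picture, given as the dict that the camera call returned (one of the last four; its "shot" number tells which), for a name from the list of things; names that differ only in an ending like _2 or _b are one class to them, and where a whole thing is asked for, a point or a joint stands for the part that bears it (a point fixed in the world has none). Each returns a list of dicts, best first, with "confidence" (0 to 1); they miss things now and then, are a little off and sometimes report something else, mostly with a low value. They report only what shows in the picture. A call takes as long as a camera call.
- models.masks_of(picture, query): "mask" (480x640 bool, what is visible of it) and "xy" ([column, row] in pixels, amid what is visible of it).
- models.tip_of(picture, query): "xy" ([column, row] in pixels: a listed point, or the origin of a listed thing).
The state is a dict: "time": time; "joint_positions": joint angles; "qvel": joint speeds; "joint_torque": joint torques, N m; "tool_pos": TCP position; "ee_rot": TCP orientation; "wrist_force": force on the tool from outside, world axes, zero at the start; "wrist_torque": the same for the moment, N m; "width": finger opening in m; "finger_force": force on a finger pad.
Only numpy, scipy, OpenCV 4.12 (cv2) and the standard library are available. Lean on these libraries where they do the work, as an engineer would, in place of code of your own. Each camera call takes 0.05 s, during which the arm holds its last target. There are 200 camera calls.

## Working session

There is one attempt and no reset: what is moved stays moved. The work goes in short steps, Python scripts to look and compute and a tool call to move; the robot and the scene stay as the last step left them, time stands still between calls to the robot, and variables do not carry over. Pictures are saved under pics/ and viewed, at most 17 in all, crops included, and the job is handed in when it is done.

Besides the shell and the picture viewer there is one more tool, called after "Emit:" as name([rows], argument=value, ...), one row to a line, values as JSON. step_arm: Moves the arm, as the interface text tells. Its arguments: {"type":"object","properties":{"commands":{"type":"array"}},"required":["commands"]}

```bash
mkdir -p pics; ls; cat > h.py <<'E'
import numpy as np, cv2
from scipy.spatial.transform import Rotation as R
from bench import robot, eyes, models
def snap(n):
    o=robot.get_obs(); p=eyes.snapshot(n)
    if 'tool_from_camera' in p:
        T=np.eye(4); T[:3,:3]=R.from_euler('xyz',o['ee_rot']).as_matrix(); T[:3,3]=o['tool_pos']
        C=T@np.array(p['tool_from_camera']); p['E'],p['Rm']=C[:3,3],C[:3,:3]
    else: p['E'],p['Rm']=np.array(p['eye']),np.array(p['rotation'])
    return p
def ray(p,xy):
    u=cv2.undistortPoints(np.array([[xy]],float),np.array(p['camera_matrix']),np.array(p['D']))[0,0]
    return p['E'],p['Rm']@np.array([u[0],-u[1],-1.])
def atz(p,xy,z):
    e,d=ray(p,xy); return e+d*(z-e[2])/d[2]
def tri(obs):
    A=np.zeros((3,3));b=np.zeros(3)
    for p,xy in obs:
        e,d=ray(p,xy); d=d/np.linalg.norm(d); M=np.eye(3)-np.outer(d,d); A+=M;b+=M@e
    return np.linalg.solve(A,b)
def proj(p,X):
    c=(np.array(X).reshape(-1,3)-p['E'])@p['Rm']; c=c*[1,-1,-1]
    return cv2.projectPoints(c,np.zeros(3),np.zeros(3),np.array(p['camera_matrix']),np.array(p['D']))[0][:,0]
def save(p,f): cv2.imwrite('pics/'+f,cv2.cvtColor(p['color'],cv2.COLOR_RGB2BGR))
E
python3 - <<'E'
from h import *
np.set_printoptions(precision=3,suppress=True)
P={n:snap(n) for n in('scene','top')}
for n in P: save(P[n],n+'0.png'); print(n,P[n]['E'],P[n]['Rm'][:,2])
for q in ['magazine','row_start','lid_edge','lid_hinge','latch_tab','pusher_fin','trigger_pad','blank1','sanding_block']:
    r={n:models.tip_of(P[n],q) for n in P}
    for n in r: print(q,n,[(np.round(d['xy'],1).tolist(),round(d['confidence'],2)) for d in r[n][:5]])
    if r['scene'] and r['top'] and q[:5]!='blank': print('  3D',tri([(P[n],r[n][0]['xy']) for n in P]))
print(robot.get_obs())
E
```

```text
picsTraceback (most recent call last):
  File "<stdin>", line 4, in <module>
IndexError: too many indices for array: array is 1-dimensional, but 2 were indexed
```

View pics/scene0.png

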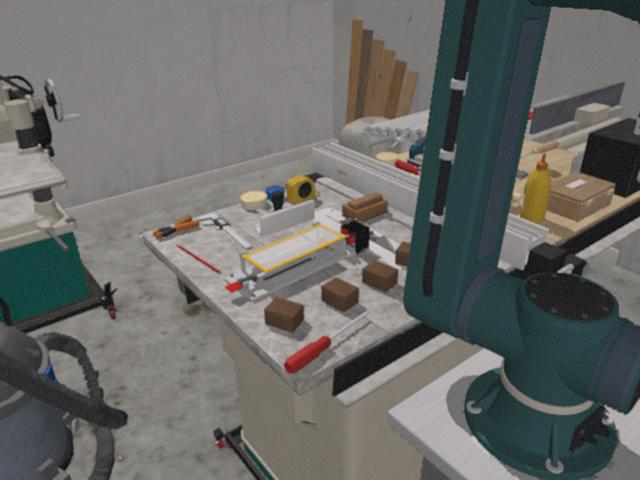

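The scene view shows the shut magazine around (295,250), four blanks at (285,314), (340,294), (380,275) and (403,252), and the sanding block at (365,207). The camera rotation isn't a 3x3 matrix, so I'll check its format.

```bash
python3 - <<'E'
from bench import eyes
for n in('scene','top'):
    p=eyes.snapshot(n); print(p['eye'],p['rotation'],p['camera_matrix'],p['D'])
E
```

```text
[-0.25970131  0.59305282  0.61935638] [ 1.05788435  0.01114917 -2.23360299] [[542.26295822   0.         322.1835007 ]
 [  0.         542.26295822 243.96927994]
 [  0.           0.           1.        ]] [0.00481706 0.         0.         0.         0.        ]
[ 0.46102739 -0.02818165  1.08373707] [ 0.08523633 -0.01020726 -1.57866752] [[479.4537193    0.         313.02230008]
 [  0.         479.4537193  242.20987246]
 [  0.           0.           1.        ]] [-0.10400463  0.          0.          0.          0.        ]
```

```bash
sed -i "s/p\['E'\],p\['Rm'\]=np.array(p\['eye'\]),np.array(p\['rotation'\])/p['E'],p['Rm']=np.array(p['eye']),R.from_euler('xyz',p['rotation']).as_matrix()/" h.py
python3 - <<'E'
from h import *
np.set_printoptions(precision=3,suppress=True)
P={n:snap(n) for n in('scene','top')}
for n in P: save(P[n],n+'0.png')
for q in ['magazine','row_start','lid_edge','lid_hinge','latch_tab','pusher_fin','trigger_pad','blank1','sanding_block']:
    r={n:models.tip_of(P[n],q) for n in P}
    for n in r: print(q,n,[(np.round(d['xy'],1).tolist(),round(d['confidence'],2)) for d in r[n][:5]])
    if r['scene'] and r['top'] and q[:5]!='blank': print('  3D',tri([(P[n],r[n][0]['xy']) for n in P]))
    if q[:5]=='blank':
        for n in P: print([atz(P[n],d['xy'],0) for d in r[n]])
print(robot.get_obs())
E
```

```text
magazine scene [([303.1, 266.8], 0.91)]
magazine top [([287.6, 237.6], 0.82)]
  3D [ 0.563  0.016 -0.002]
row_start scene [([330.5, 251.1], 0.63)]
row_start top [([329.6, 233.8], 0.81)]
  3D [ 0.574 -0.076 -0.002]
lid_edge scene [([286.6, 265.9], 0.72)]
lid_edge top [([257.3, 249.6], 0.85), ([252.8, 211.6], 0.29)]
  3D [0.533 0.079 0.04 ]
lid_hinge scene [([258.9, 247.7], 0.59)]
lid_hinge top [([253.2, 212.4], 0.9), ([325.9, 304.6], 0.38)]
  3D [0.615 0.09  0.049]
latch_tab scene [([354.2, 235.4], 0.44)]
latch_tab top [([355.0, 239.4], 0.76), ([225.9, 298.2], 0.42)]
  3D [ 0.558 -0.132  0.027]
pusher_fin scene [([324.2, 238.5], 0.64)]
pusher_fin top []
trigger_pad scene [([235.8, 286.8], 0.67), ([331.0, 249.7], 0.23)]
trigger_pad top [([209.0, 239.7], 0.61)]
  3D [0.556 0.188 0.023]
blank1 scene [([378.3, 282.1], 0.86), ([285.0, 321.1], 0.85), ([409.8, 261.4], 0.73), ([341.1, 298.5], 0.6)]
blank1 top [([328.2, 305.9], 0.93), ([225.4, 295.6], 0.91), ([281.3, 305.8], 0.74), ([373.6, 296.3], 0.56)]
[array([ 0.412, -0.069,  0.   ]), array([0.425, 0.155, 0.   ]), array([ 0.429, -0.179,  0.   ]), array([0.415, 0.028, 0.   ])]
[array([ 0.41 , -0.073,  0.   ]), array([0.434, 0.158, 0.   ]), array([0.411, 0.032, 0.   ]), array([ 0.43 , -0.176,  0.   ])]
sanding_block scene [([365.2, 217.9], 0.71)]
sanding_block top [([408.5, 190.5], 0.76)]
  3D [ 0.674 -0.266 -0.016]
{'time': 1.2, 'joint_positions': array([-1.414,  0.087,  1.371,  0.   ,  1.684, -0.103]), 'qvel': array([ 0.   ,  0.   , -0.   ,  0.001, -0.002, -0.001]), 'joint_torque': array([  0.   , -34.005, -30.26 ,   0.072,   0.024,  -0.   ]), 'tool_pos': array([ 0.141, -0.532,  0.405]), 'ee_rot': array([ 3.141, -0.   ,  0.26 ]), 'wrist_force': array([-0.701, -0.121, -0.861]), 'wrist_torque': array([ 0.011, -0.031, -0.014]), 'finger_force': 0.0, 'width': 0.09397824158406944}
```

View pics/top0.png

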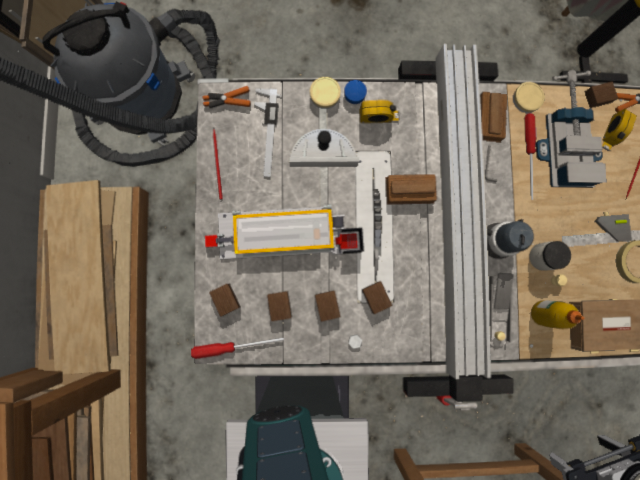

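Four blanks are present, at about (0.43,0.156), (0.413,0.03), (0.411,-0.071) and (0.43,-0.178). I'll fit the magazine frame and turn the tool to line up with it.

```bash
python3 - <<'E'
from h import *
from scipy.optimize import least_squares
m={'mag':(0,0),'row':(0,-90),'edge':(-32,70),'hinge':(56,70),'tab':(-20,-142),'trig':(0,172)}
w=np.array([[.563,.016],[.574,-.076],[.533,.079],[.615,.09],[.558,-.132],[.556,.188]])
a=np.array(list(m.values()))/1000
f=lambda p:(p[:2]+a@np.array([[np.cos(p[2]),np.sin(p[2])],[-np.sin(p[2]),np.cos(p[2])]])-w).ravel()
s=least_squares(f,[.56,.01,.06]); print(s.x,np.round(s.fun.reshape(-1,2)*1000,1))
E
```

```text
[0.56681438 0.01415371 0.07350942] [[ 3.8 -1.8]
 [-0.6  0.4]
 [-3.2  2.6]
 [ 2.5 -1.9]
 [-0.7  3.1]
 [-1.8 -2.3]]
```

Emit:
step_arm([
  [[0, 0, -10, 0, 0, -0.172, 94], [0, 0, -10, 0, 0, -0.172, 94], [0, 0, -10, 0, 0, -0.172, 60], [0, 0, -10, 0, 0, -0.172, 30], [0, 0, 0, 0, 0, -0.172, 0], [0, 0, 0, 0, 0, -0.172, 0], [0, 0, 0, 0, 0, -0.172, 0], [0, 0, 0, 0, 0, -0.172, 0], [50, 33, 0, 0, 0, 0, 0], [50, 33, 0, 0, 0, 0, 0], [50, 33, 0, 0, 0, 0, 0], [50, 33, 0, 0, 0, 0, 0], [50, 33, 0, 0, 0, 0, 0], [50, 33, 0, 0, 0, 0, 0], [50, 33, 0, 0, 0, 0, 0], [50, 33, 0, 0, 0, 0, 0], [50, 33, 0, 0, 0, 0, 0], [50, 33, 0, 0, 0, 0, 0]],
])

```text
time: 3.45
tool_pos: [0.4386, -0.0092, 0.445]
ee_rot: [3.14, 0.001, 1.636]
wrist_force: [0.9, -0.7, -0.5]
width: -0.0001
finger_force: 0.0
```

```bash
python3 - <<'E'
from h import *
np.set_printoptions(precision=3,suppress=True)
p=snap('wrist'); save(p,'w1.png'); print(p['E'],p['Rm'][:,2],p['tool_from_camera'])
Z={'magazine':0,'row_start':.008,'lid_edge':.05,'lid_hinge':.05,'latch_tab':.03,'pusher_fin':.043,'trigger_pad':.024,'blank1':0}
for q,z in Z.items():
    for d in models.tip_of(p,q): print(q,np.round(d['xy']),round(d['confidence'],2),atz(p,d['xy'],z)[:2])
t=snap('top')
for n,pp in(('t',t),('w',p)):
  for d in models.masks_of(pp,'blank1'):
    c=max(cv2.findContours(d['mask'].astype(np.uint8),0,2)[0],key=cv2.contourArea)
    r=cv2.minAreaRect(np.array([[atz(pp,q,.035)[:2]*1000] for q in c[:,0].astype(float)],np.float32)); print(n,round(d['confidence'],2),np.round(r[0]),np.round(r[1]),round(r[2],1))
E
```

```text
[0.433 0.059 0.425] [-0.016  0.237  0.971] [[ 0.001  0.971  0.237  0.068]
 [ 1.    -0.001  0.    -0.001]
 [ 0.     0.237 -0.971  0.02 ]
 [ 0.     0.     0.     1.   ]]
magazine [454. 190.] 0.9 [0.565 0.017]
lid_edge [439. 118.] 0.7 [0.527 0.083]
lid_hinge [544. 123.] 0.94 [0.62  0.086]
latch_tab [434. 333.] 0.83 [ 0.554 -0.127]
blank1 [301. 262.] 0.97 [ 0.414 -0.069]
blank1 [304. 161.] 0.75 [0.411 0.036]
blank1 [324.  30.] 0.63 [0.423 0.158]
t 0.91 [426. 156.] [63. 49.] 18.1
w 0.97 [425. 153.] [60. 50.] 24.1
w 0.96 [410. -65.] [61. 52.] 11.8
w 0.71 [410.  35.] [60. 44.] 7.6
```

View pics/w1.png

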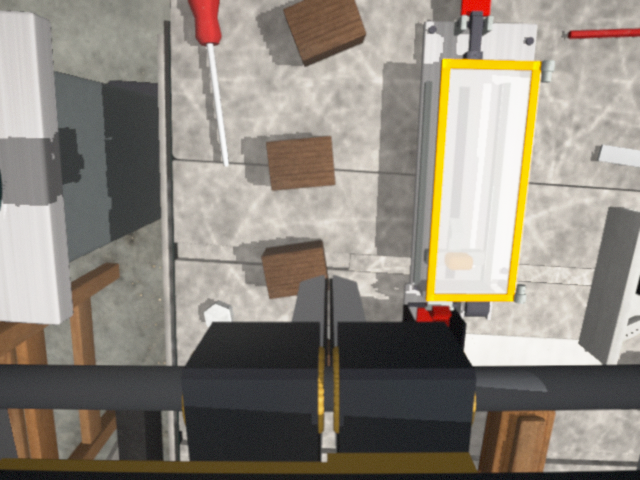

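The wrist view shows the yellow lid frame with corners near (442,60), (540,62), (517,300) and (428,299). The red tab is at (434,315), three blanks are to the left, and a tall grey angle plate stands at (615,280). I'll refine the frame from the lid corners and work out the shift to the tab.

```bash
cat >> h.py <<'E'
def mfit(a,w):
    a=np.array(a,float);w=np.array(w,float); A=a-a.mean(0);W=w-w.mean(0)
    th=np.arctan2((A[:,0]*W[:,1]-A[:,1]*W[:,0]).sum(),(A*W).sum()); c,s=np.cos(th),np.sin(th)
    Q=np.array([[c,-s],[s,c]]); o=w.mean(0)-Q@a.mean(0); return o,th,(a@Q.T+o-w)
E
python3 - <<'E'
from h import *
import pickle
np.set_printoptions(precision=4,suppress=True)
p=snap('wrist'); t=snap('top')
a=[(-.034,.118),(.052,.118),(.052,-.098),(-.034,-.098)]
def corners(p):
    hsv=cv2.cvtColor(p['color'],cv2.COLOR_RGB2HSV); m=cv2.inRange(hsv,(20,150,120),(32,255,255))
    n,l,s,_=cv2.connectedComponentsWithStats(m)
    c=None;best=9e9
    for i in range(1,n):
        if s[i,4]<150: continue
        pts=np.argwhere(l==i)[:,::-1].astype(float)
        w=np.array([atz(p,q,.05)[:2] for q in pts[:: max(1,len(pts)//600)]])
        r=cv2.minAreaRect((w*1000).astype(np.float32)); e=abs(max(r[1])-216)+abs(min(r[1])-86)
        if e<best: best,c=e,r
    return c
for n,q in(('w',p),('t',t)):
    c=corners(q); L=(np.array(c[0])/1000); th=np.deg2rad(c[2]); 
    print(n,c)
px=[(442,60),(540,62),(517,300),(428,299)]
print(mfit(a,[atz(p,q,.05)[:2] for q in px]))
E
```

```text
w ((571.680419921875, 25.79676055908203), (84.76908874511719, 215.3837127685547), 3.3473005294799805)
t ((574.0344848632812, 25.63018035888672), (84.73236846923828, 216.2740936279297), 3.185838222503662)
(array([0.5637, 0.0122]), np.float64(0.06649353535383823), array([[-0.0014,  0.0012],
       [ 0.0017,  0.0025],
       [ 0.0001, -0.001 ],
       [-0.0004, -0.0026]]))
```

Emit:
step_arm([
  [[-32, 26.5, 30, 0, 0, 0, 0], [-32, 26.5, 35, 0, 0, 0, 0], [-32, 26.5, 40, 0, 0, 0, 0], [-32, 26.5, 40, 0, 0, 0, 0], [0, 0, 0, 0, 0, 0, 0], [0, 0, 0, 0, 0, 0, 0]],
])

```text
time: 4.9
tool_pos: [0.5522, -0.132, 0.3002]
ee_rot: [3.141, -0.0, 1.635]
wrist_force: [-0.5, 0.0, 0.9]
width: 0.0005
finger_force: 0.0
```

```bash
python3 - <<'E'
from h import *
np.set_printoptions(precision=4,suppress=True)
p=snap('wrist'); save(p,'w2.png'); print(robot.get_obs()['tool_pos'])
for d in models.tip_of(p,'latch_tab'): print(np.round(d['xy']),d['confidence'],atz(p,d['xy'],.03))
o=np.array([.564,.0152]);c,s=np.cos(.06),np.sin(.06)
M=lambda x,y:o+np.array([[c,-s],[s,c]])@[x,y]
img=cv2.imread('pics/w2.png')
def poly(P,z,col):
    q=proj(p,[(*M(x/1000,y/1000),z) for x,y in P]); cv2.polylines(img,[np.int32(q)],True,col,1)
poly([(-42,-115),(2,-115),(2,-158),(-42,-158)],.056,(255,0,255)); poly([(-37,-123),(-3,-123),(-3,-158),(-37,-158)],.03,(0,255,0))
poly([(-34,118),(52,118),(52,-98),(-34,-98)],.05,(255,0,0)); cv2.imwrite('pics/w2.png',img)
E
```

```text
[ 0.5522 -0.1317  0.3014]
[331. 243.] 0.76 [ 0.5526 -0.1252  0.03  ]
```

View pics/w2.png

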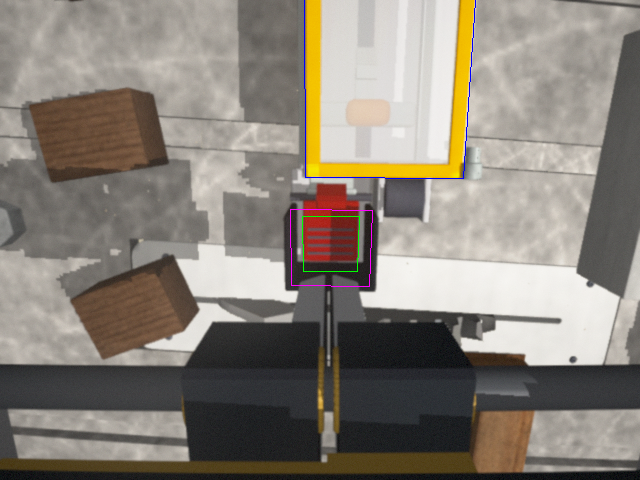

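The well and tab lie under the fingers: the tab is at pixels 303–358 by 203–262, and the lid outline matches the fit to within about 2 mm. I'll shift 3 mm toward +y and press.

Emit:
step_arm([
  [[3, 0, 25, 0, 0, 0, 0], [0, 0, 25, 0, 0, 0, 0], [0, 0, 12, 0, 0, 0, 0], [0, 0, 6, 0, 0, 0, 0], [0, 0, 4, 0, 0, 0, 0], [0, 0, 4, 0, 0, 0, 0], [0, 0, 3, 0, 0, 0, 0], [0, 0, 2, 0, 0, 0, 0], [0, 0, 0, 0, 0, 0, 0], [0, 0, 0, 0, 0, 0, 0]],
])

```text
time: 6.25
tool_pos: [0.5524, -0.1294, 0.2199]
ee_rot: [3.14, 0.001, 1.636]
wrist_force: [-1.3, -1.1, 6.4]
width: 0.0007
finger_force: 3.0
```

```bash
python3 - <<'E'
from h import *
p=snap('wrist'); save(p,'w3.png'); o=robot.get_obs(); print(o['tool_pos'],o['wrist_force'])
for d in models.tip_of(p,'lid_edge'): print(d)
for d in models.masks_of(p,'lid'): print(d['xy'],d['confidence'],d['mask'].sum())
E
```

```text
[ 0.55242905 -0.12933464  0.21993827] [-0.46823237 -0.95978412  6.51014691]
{'xy': [330.4, 286.9], 'confidence': 0.2}
[444.1, 116.7] 0.98 45176
```

Emit:
step_arm([
  [[0, 0, 1, 0, 0, 0, 0], [0, 0, 0, 0, 0, 0, 0], [0, 0, 0, 0, 0, 0, 0], [0, 0, 0, 0, 0, 0, 0], [0, 0, 0, 0, 0, 0, 0], [0, 0, 0, 0, 0, 0, 0], [0, 0, 0, 0, 0, 0, 0], [0, 0, -20, 0, 0, 0, 0], [0, 0, -40, 0, 0, 0, 0], [0, 0, -50, 0, 0, 0, 0], [0, 0, -50, 0, 0, 0, 0], [0, -40, -20, 0, 0, 0, 60], [0, 0, 0, 0, 0, 0, 60]],
])

```text
time: 8.02
tool_pos: [0.5111, -0.1316, 0.4001]
ee_rot: [3.137, 0.001, 1.635]
wrist_force: [0.5, -1.0, 0.2]
width: 0.017
finger_force: 0.0
```

```bash
python3 - <<'E'
from h import *
np.set_printoptions(precision=4,suppress=True)
t=snap('top');s=snap('scene');p=snap('wrist'); save(p,'w4.png')
for q in('pusher_fin','row_start','blank1'):
  for n,P,z in(('w',p,0),('t',t,0),('s',s,0)):
    z={'pusher_fin':.043,'row_start':.008,'blank1':0}[q]
    for d in models.tip_of(P,q): print(q,n,np.round(d['xy']),round(d['confidence'],2),atz(P,d['xy'],z)[:2])
c=np.hstack([t['color'][120:330,180:460],s['color'][160:370,210:490]]); cv2.imwrite('pics/c4.png',cv2.cvtColor(cv2.resize(c,None,fx=1.4,fy=1.4,interpolation=2),cv2.COLOR_RGB2BGR))
print(robot.get_obs()['tool_pos'])
E
```

```text
pusher_fin w [408. 123.] 0.71 [ 0.5665 -0.0468]
pusher_fin t [316. 235.] 0.64 [ 0.5658 -0.0466]
pusher_fin s [377. 283.] 0.72 [ 0.3653 -0.0206]
pusher_fin s [328. 237.] 0.66 [ 0.5674 -0.0599]
row_start w [399. 160.] 0.64 [ 0.5688 -0.076 ]
row_start t [329. 236.] 0.91 [ 0.5662 -0.076 ]
row_start t [230. 298.] 0.36 [0.4292 0.1465]
row_start s [331. 250.] 0.75 [ 0.5643 -0.0678]
blank1 w [217. 138.] 0.96 [ 0.4096 -0.0684]
blank1 w [234. 261.] 0.77 [ 0.4259 -0.1795]
blank1 w [218.  10.] 0.59 [0.4098 0.0345]
blank1 w [378. 220.] 0.53 [ 0.5565 -0.1311]
blank1 t [282. 306.] 0.96 [0.4113 0.0309]
blank1 t [228. 298.] 0.84 [0.4296 0.1526]
blank1 t [375. 299.] 0.49 [ 0.4249 -0.1788]
blank1 t [326. 310.] 0.42 [ 0.4016 -0.0679]
blank1 s [338. 300.] 0.97 [0.4134 0.0365]
blank1 s [285. 324.] 0.92 [0.4171 0.1604]
blank1 s [379. 284.] 0.56 [ 0.4064 -0.0674]
blank1 s [412. 260.] 0.52 [ 0.4293 -0.1869]
[ 0.5123 -0.1316  0.3973]
```

View pics/c4.png

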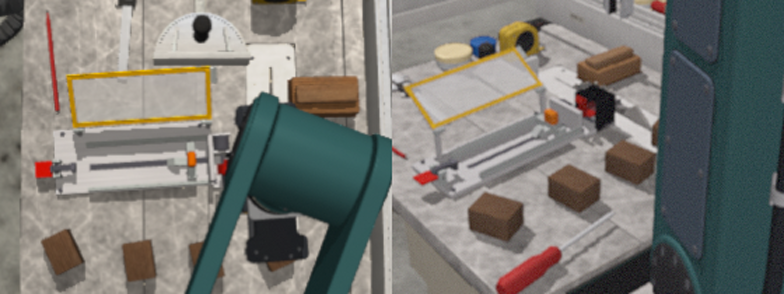

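The lid is open and the fin stands at about (0.566,-0.047), as the fit predicts. I'll go over it, open around it, and grip.

Emit:
step_arm([
  [[27, 20, 0, 0, 0, 0, 60], [27, 20, 20, 0, 0, 0, 60], [27, 20, 40, 0, 0, 0, 60], [0, 0, 50, 0, 0, 0, 60], [0, 0, 40, 0, 0, 0, 60], [0, 0, 15, 0, 0, 0, 60], [0, 0, 6, 0, 0, 0, 60], [0, 0, 0, 0, 0, 0, 30], [0, 0, 0, 0, 0, 0, 10], [0, 0, 0, 0, 0, 0, 10], [0, 0, 0, 0, 0, 0, 10], [0, 0, 0, 0, 0, 0, 10]],
])

```text
time: 10.12
tool_pos: [0.5676, -0.0469, 0.2277]
ee_rot: [3.137, 0.001, 1.636]
wrist_force: [4.2, 0.6, 0.5]
width: 0.0238
finger_force: 30.0
```

Emit:
step_arm([
  [[10, 0, 0, 0, 0, 0, 10], [20, 0, 0, 0, 0, 0, 10], [20, 0, 0, 0, 0, 0, 10], [20, 0, 0, 0, 0, 0, 10], [20, 0, 0, 0, 0, 0, 10], [20, 0, 0, 0, 0, 0, 10], [20, 0, 0, 0, 0, 0, 10], [20, 0, 0, 0, 0, 0, 10], [15, 0, 0, 0, 0, 0, 10], [6, 0, 0, 0, 0, 0, 10], [3, 0, 0, 0, 0, 0, 10], [0, 0, 0, 0, 0, 0, 10], [0, 0, 0, 0, 0, 0, 10]],
])

```text
time: 11.75
tool_pos: [0.5572, 0.1253, 0.2277]
ee_rot: [3.135, 0.004, 1.635]
wrist_force: [5.7, -3.7, -0.8]
width: 0.0249
finger_force: 3.0
```

Emit:
step_arm([
  [[0, 0, 0, 0, 0, 0, 10], [1, 0, 0, 0, 0, 0, 10], [1, 0, 0, 0, 0, 0, 10], [0, 0, 0, 0, 0, 0, 10], [0, 0, 0, 0, 0, 0, 10]],
])

```text
time: 12.38
tool_pos: [0.5572, 0.1269, 0.2278]
ee_rot: [3.134, 0.006, 1.635]
wrist_force: [7.8, -4.5, -1.7]
width: 0.0235
finger_force: 30.0
```

```bash
python3 - <<'E'
from h import *
for n in('top','scene','wrist'):
  p=snap(n)
  for d in models.tip_of(p,'pusher_fin'): print(n,np.round(d['xy']),round(d['confidence'],2),atz(p,d['xy'],.043)[:2])
  if n=='wrist': save(p,'w5.png')
E
```

```text
scene [260. 267.] 0.57 [0.55630541 0.12385225]
wrist [327. 310.] 0.63 [0.55721893 0.12447975]
```

Emit:
step_arm([
  [[1, 0, 0, 0, 0, 0, 10], [1, 0, 0, 0, 0, 0, 10], [0, 0, 0, 0, 0, 0, 10]],
])

```text
time: 13.05
tool_pos: [0.5571, 0.1289, 0.2278]
ee_rot: [3.134, 0.006, 1.635]
wrist_force: [8.2, -6.1, -1.7]
width: 0.0237
finger_force: 30.0
```

Emit:
step_arm([
  [[1.5, 0, 0, 0, 0, 0, 10], [0, 0, 0, 0, 0, 0, 10]],
])

```text
time: 13.3
tool_pos: [0.557, 0.1304, 0.2278]
ee_rot: [3.134, 0.006, 1.635]
wrist_force: [8.2, -6.4, -1.4]
width: 0.0235
finger_force: 30.0
```

Emit:
step_arm([
  [[1.5, 0, 0, 0, 0, 0, 10], [1.5, 0, 0, 0, 0, 0, 10], [0, 0, 0, 0, 0, 0, 10]],
])

```text
time: 13.68
tool_pos: [0.557, 0.1325, 0.2278]
ee_rot: [3.134, 0.009, 1.635]
wrist_force: [7.7, -9.5, -1.2]
width: 0.0233
finger_force: 30.0
```

```bash
python3 - <<'E'
from h import *
for n in('scene','wrist'):
  p=snap(n)
  for d in models.tip_of(p,'pusher_fin'): print(n,np.round(d['xy']),round(d['confidence'],2),atz(p,d['xy'],.043)[:2])
  if n=='wrist': save(p,'w5.png')
E
```

```text
scene [258. 267.] 0.45 [0.55805862 0.12844728]
wrist [331. 311.] 0.8 [0.55863399 0.12925078]
wrist [ 66. 208.] 0.32 [0.45094041 0.16630604]
```

View pics/w5.png

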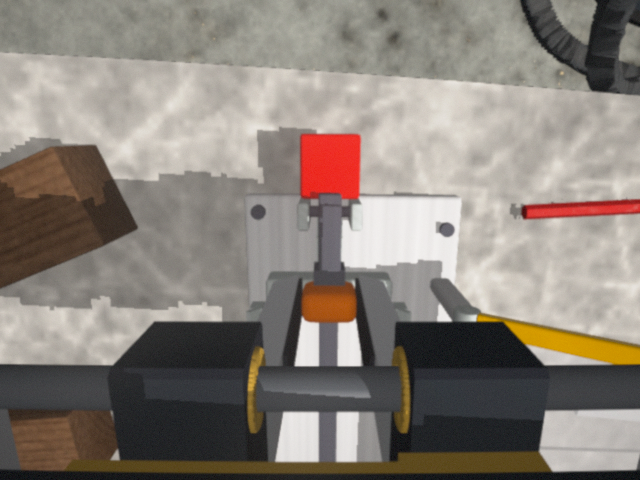

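The fin at (330,302) sits between the fingers, and the pull has risen to 9.5 N, so the pusher is at its stop. I'll ease back about 6 mm and check that the catch takes the load.

Emit:
step_arm([
  [[-2, 0, 0, 0, 0, 0, 10], [-2, 0, 0, 0, 0, 0, 10], [-1.5, 0, 0, 0, 0, 0, 10], [-1, 0, 0, 0, 0, 0, 10], [0, 0, 0, 0, 0, 0, 10]],
])

```text
time: 14.5
tool_pos: [0.5572, 0.1269, 0.2278]
ee_rot: [3.134, 0.006, 1.635]
wrist_force: [7.8, -5.8, -0.5]
width: 0.0237
finger_force: 30.0
```

Emit:
step_arm([
  [[-1.5, 0, 0, 0, 0, 0, 10], [0, 0, 0, 0, 0, 0, 10]],
])

```text
time: 14.75
tool_pos: [0.5573, 0.1256, 0.2278]
ee_rot: [3.134, 0.005, 1.635]
wrist_force: [8.2, -5.3, -1.4]
width: 0.0238
finger_force: 30.0
```

Emit:
step_arm([
  [[-1.5, 0, 0, 0, 0, 0, 10], [0, 0, 0, 0, 0, 0, 10]],
])

```text
time: 15.0
tool_pos: [0.5573, 0.1249, 0.2278]
ee_rot: [3.134, 0.002, 1.635]
wrist_force: [8.0, -1.8, -2.6]
width: 0.0241
finger_force: 30.0
```

```bash
python3 - <<'E'
from h import *
for n in('scene','wrist','scene','wrist'):
  p=snap(n)
  for q,z in(('pusher_fin',.043),('trigger_pad',.024)):
   for d in models.tip_of(p,q): print(q,n,np.round(d['xy']),round(d['confidence'],2),atz(p,d['xy'],z)[:2])
E
```

```text
pusher_fin scene [262. 265.] 0.6 [0.55860237 0.11690611]
trigger_pad scene [234. 286.] 0.49 [0.55510731 0.18722043]
pusher_fin wrist [327. 309.] 0.78 [0.55751291 0.12349595]
trigger_pad wrist [330. 151.] 0.68 [0.55452905 0.18793027]
pusher_fin scene [262. 268.] 0.55 [0.55186492 0.1226204 ]
trigger_pad scene [238. 288.] 0.81 [0.54264144 0.18519959]
pusher_fin wrist [328. 311.] 0.76 [0.5580423 0.1226432]
trigger_pad wrist [326. 150.] 0.73 [0.55307686 0.18803002]
```

Emit:
step_arm([
  [[-0.7, 0, 0, 0, 0, 0, 10], [0, 0, 0, 0, 0, 0, 10], [0, 0, 0, 0, 0, 0, 28], [0, 0, 0, 0, 0, 0, 40], [0, 0, 0, 0, 0, 0, 40], [0, 0, 0, 0, 0, 0, 40], [0, 0, -20, 0, 0, 0, 40], [0, 0, -40, 0, 0, 0, 60], [-30, 0, -50, 0, 0, 0, 70], [-30, -30, -40, 0, 0, 0, 70], [-30, -30, -20, 0, 0, 0, 80], [-10, -30, 0, 0, 0, 0, 80], [0, 0, 0, 0, 0, 0, 80], [0, 0, 0, 0, 0, 0, 80]],
])

```text
time: 17.35
tool_pos: [0.4725, 0.0197, 0.3963]
ee_rot: [-3.141, -0.0, 1.636]
wrist_force: [-0.0, 1.2, -0.9]
width: 0.08
finger_force: 0.0
```

```bash
python3 - <<'E'
from h import *
np.set_printoptions(precision=4,suppress=True)
p=snap('wrist');t=snap('top'); save(p,'w6.png'); print(robot.get_obs()['tool_pos'])
for n,P in(('w',p),('t',t)):
  for d in models.tip_of(P,'pusher_fin'): print(n,np.round(d['xy']),round(d['confidence'],2),atz(P,d['xy'],.043)[:2])
  for d in models.masks_of(P,'blank1'):
    c=max(cv2.findContours(d['mask'].astype(np.uint8),0,2)[0],key=cv2.contourArea)
    r=cv2.minAreaRect(np.array([[atz(P,q,.035)[:2]*1000] for q in c[:,0].astype(float)],np.float32)); print(n,round(d['confidence'],2),np.round(r[0]),np.round(r[1]),round(r[2],1))
E
```

```text
[0.4728 0.0199 0.396 ]
w [451.  99.] 0.59 [0.5574 0.1239]
w 0.8 [412. -64.] [63. 56.] 11.4
w 0.59 [425. 154.] [61. 51.] 25.3
w 0.56 [ 428. -185.] [72. 50.] 4.1
w 0.55 [411.  37.] [63. 46.] 8.8
t [238. 239.] 0.38 [0.5574 0.1239]
t 0.82 [412. -69.] [60. 40.] 8.4
t 0.59 [ 429. -176.] [57. 49.] 25.8
```

View pics/w6.png

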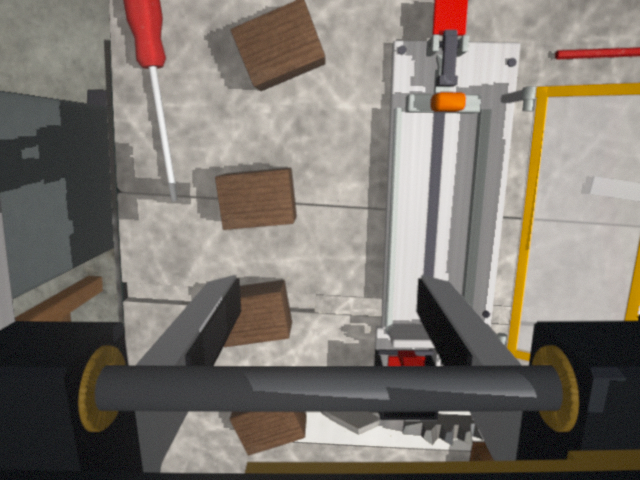

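The pusher stays hooked with its fin at (0.557,0.124), and the blanks lie around x 0.41–0.43, turned 9° to 26°. I'll write a box-silhouette fitter for the blank poses.

```bash
cat >> h.py <<'E'
from scipy.optimize import minimize
def boxfit(P,mask,x,y,th,z0=0.):
    def sil(v):
        c,s=np.cos(v[2]),np.sin(v[2])
        X=[(v[0]+c*a-s*b,v[1]+s*a+c*b,z) for a in(-.03,.03) for b in(-.0225,.0225) for z in(z0,z0+.035)]
        m=np.zeros((480,640),np.uint8); cv2.fillConvexPoly(m,cv2.convexHull(np.int32(np.round(proj(P,X)*16))),255,cv2.LINE_AA,4); return m/255.
    M=mask.astype(float)
    f=lambda d:1-np.minimum(sil([x+d[0]/1e3,y+d[1]/1e3,th+d[2]/50]),M).sum()/np.maximum(sil([x+d[0]/1e3,y+d[1]/1e3,th+d[2]/50]),M).sum()
    b=minimize(f,[0,0,0],method='Nelder-Mead',options=dict(initial_simplex=[[0,0,0],[8,0,0],[0,8,0],[0,0,8]],maxiter=120))
    d=b.x; return x+d[0]/1e3,y+d[1]/1e3,th+d[2]/50,1-b.fun
def blanks(P,z0=0.):
    out=[]
    for d in models.masks_of(P,'blank1'):
        ys,xs=np.nonzero(d['mask'])
        g=atz(P,[xs.mean(),ys.mean()],z0+.02)
        r=max([boxfit(P,d['mask'],g[0],g[1],t,z0) for t in(.0,.4,.8,1.57,-.5)],key=lambda r:r[3])
        out.append(r+(d['confidence'],))
    return out
def goto(x,y,lang):
    """tool shifts for world goal x,y, long-axis angle lang (first turn wz, then shift in turned tool axes)"""
    o=robot.get_obs(); yaw=o['ee_rot'][2]; w=(lang+np.pi/2-yaw+np.pi/2)%np.pi-np.pi/2
    psi=yaw+w; d=np.array([x,y])-o['tool_pos'][:2]
    print('  goto: wz %.3f then x %.1f y %.1f  (no turn: x %.1f y %.1f) z tcp %.4f'%(-w,1e3*(d@[np.cos(psi),np.sin(psi)]),1e3*(d@[np.sin(psi),-np.cos(psi)]),1e3*(d@[np.cos(yaw),np.sin(yaw)]),1e3*(d@[np.sin(yaw),-np.cos(yaw)]),o['tool_pos'][2]))
E
python3 - <<'E'
from h import *
np.set_printoptions(precision=4,suppress=True)
for n in('wrist','top'):
    for r in blanks(snap(n)): 
        print(n,np.round(r,3)); goto(*r[:3])
E
```

```text
wrist [ 0.418 -0.072  1.35   0.728  0.89 ]
  goto: wz -1.284 then x 33.2 y -101.0  (no turn: x -87.5 y -60.4) z tcp 0.3963
wrist [0.424 0.157 0.459 0.95  0.73 ]
  goto: wz -0.393 then x 144.7 y 17.2  (no turn: x 140.2 y -39.5) z tcp 0.3963
wrist [0.41  0.036 0.166 0.938 0.63 ]
  goto: wz -0.101 then x 26.5 y -58.7  (no turn: x 20.5 y -61.1) z tcp 0.3963
wrist [ 0.425 -0.185  0.599  0.606  0.61 ]
  goto: wz -0.534 then x -142.5 y -154.9  (no turn: x -201.5 y -61.0) z tcp 0.3963
wrist [ 0.683  0.109 -0.957  0.223  0.36 ]
  goto: wz 1.023 then x 223.5 y 48.6  (no turn: x 75.0 y 216.0) z tcp 0.3963
top [ 0.411 -0.069  0.281  0.765  0.6  ]
  goto: wz -0.216 then x -68.1 y -83.5  (no turn: x -84.3 y -67.0) z tcp 0.3965
top [ 0.429 -0.178  0.441  0.882  0.6  ]
  goto: wz -0.375 then x -159.9 y -123.7  (no turn: x -194.1 y -56.4) z tcp 0.3965
```

Emit:
step_arm([
  [[0, 0, 0, 0, 0, -0.101, 80], [13.5, -29, 30, 0, 0, 0, 80], [13, -29.5, 40, 0, 0, 0, 80], [0, 0, 50, 0, 0, 0, 80], [0, 0, 40, 0, 0, 0, 80], [0, 0, 15, 0, 0, 0, 80], [0, 0, 4, 0, 0, 0, 80], [0, 0, 0, 0, 0, 0, 60], [0, 0, 0, 0, 0, 0, 40], [0, 0, 0, 0, 0, 0, 40], [0, 0, 0, 0, 0, 0, 40]],
])

```text
time: 19.23
tool_pos: [0.4108, 0.0358, 0.2191]
ee_rot: [3.139, 0.001, 1.737]
wrist_force: [-0.8, -0.4, 6.4]
width: 0.0598
finger_force: 30.0
```

Emit:
step_arm([
  [[0, 0, -30, 0, 0, 0, 40], [0, 0, -40, 0, 0, 0, 40], [0, 0, 0, 0, 0, 0.106, 40], [-18, 30, 0, 0, 0, 0, 40], [-19, 31, 0, 0, 0, 0, 40], [-19, 31, 0, 0, 0, 0, 40], [-19, 30, 0, 0, 0, 0, 40], [-18, 30, 0, 0, 0, 0, 40], [0, 0, 10, 0, 0, 0, 40], [0, 0, 0, 0, 0, 0, 40]],
])

```text
time: 20.48
tool_pos: [0.5665, -0.0475, 0.2756]
ee_rot: [-3.137, -0.001, 1.631]
wrist_force: [-0.2, -0.0, -0.4]
width: 0.06
finger_force: 30.0
```

```bash
python3 - <<'E'
from h import *
o=robot.get_obs(); goto(.5678,-.0482,.06)
p=snap('wrist'); save(p,'w7.png')
E
```

```text
goto: wz -0.000 then x -0.7 y 1.3  (no turn: x -0.7 y 1.3) z tcp 0.2756
```

View pics/w7.png

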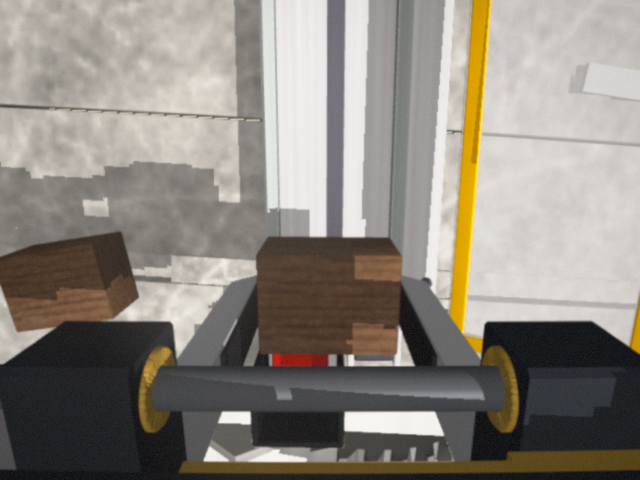

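The blank at (329,295) is held square and centred over the channel near the end stop. I'll lower it.

Emit:
step_arm([
  [[0, 1.3, 12, 0, 0, 0, 40], [0, 0, 12, 0, 0, 0, 40], [0, 0, 8, 0, 0, 0, 40], [0, 0, 5, 0, 0, 0, 40], [0, 0, 5, 0, 0, 0, 40], [0, 0, 4, 0, 0, 0, 40], [0, 0, 2, 0, 0, 0, 40], [0, 0, 0, 0, 0, 0, 40]],
])

```text
time: 21.52
tool_pos: [0.5687, -0.0478, 0.2296]
ee_rot: [-3.142, 0.0, 1.631]
wrist_force: [-0.2, 0.0, -1.7]
width: 0.0596
finger_force: 30.0
```

Emit:
step_arm([
  [[0, 0, 1, 0, 0, 0, 40], [-2, 0, 1, 0, 0, 0, 40], [-2, 0, 0, 0, 0, 0, 40], [0, 0, 0, 0, 0, 0, 40]],
])

```text
time: 22.02
tool_pos: [0.569, -0.052, 0.2277]
ee_rot: [3.142, 0.0, 1.63]
wrist_force: [-0.3, -0.6, -0.9]
width: 0.0598
finger_force: 30.0
```

Emit:
step_arm([
  [[0, 0, 0, 0, 0, 0, 66], [0, 0, 0, 0, 0, 0, 74], [0, 0, 0, 0, 0, 0, 74], [0, 0, -15, 0, 0, 0, 74], [0, 0, -35, 0, 0, 0, 80], [12, -25, -50, 0, 0, 0, 80], [16, -34, -50, 0, 0, 0, 80], [16, -34, -20, 0, 0, 0, 80], [16, -33, 0, 0, 0, 0, 80], [0, 0, 0, 0, 0, 0, 80], [0, 0, 0, 0, 0, 0, 80]],
])

```text
time: 23.4
tool_pos: [0.4398, 0.0005, 0.3984]
ee_rot: [3.14, 0.001, 1.631]
wrist_force: [0.5, -0.2, -1.1]
width: 0.0805
finger_force: 0.0
```

```bash
python3 - <<'E'
from h import *
p=snap('wrist'); save(p,'w8.png')
for r in blanks(p):
    print(np.round(r,3)); goto(*r[:3])
for d in models.tip_of(p,'pusher_fin'): print(d['xy'],d['confidence'],atz(p,d['xy'],.043))
E
```

```text
[ 0.577 -0.045 -0.626  0.71   0.88 ]
  goto: wz 0.686 then x 43.8 y 137.1  (no turn: x -53.0 y 133.8) z tcp 0.3976
[ 0.427 -0.198 -0.217  0.3    0.74 ]
  goto: wz 0.276 then x -196.5 y 29.8  (no turn: x -197.2 y -24.9) z tcp 0.3976
[ 0.559  0.204 -0.842  0.396  0.65 ]
  goto: wz 0.902 then x 224.2 y -73.0  (no turn: x 196.3 y 130.7) z tcp 0.3976
[0.424 0.157 0.437 0.966 0.63 ]
  goto: wz -0.377 then x 149.3 y 51.7  (no turn: x 157.8 y -6.9) z tcp 0.3976
[ 0.41  -0.07   0.193  0.952  0.56 ]
  goto: wz -0.134 then x -62.9 y -43.4  (no turn: x -68.2 y -34.6) z tcp 0.3976
[496.8, 73.8] 0.8 [0.55926672 0.12456036 0.043     ]
```

Emit:
step_arm([
  [[0, 0, 0, 0, 0, -0.134, 80], [-31.5, -22, 30, 0, 0, 0, 80], [-31.5, -21.5, 40, 0, 0, 0, 80], [0, 0, 50, 0, 0, 0, 80], [0, 0, 40, 0, 0, 0, 80], [0, 0, 15, 0, 0, 0, 80], [0, 0, 5, 0, 0, 0, 80], [0, 0, 0, 0, 0, 0, 60], [0, 0, 0, 0, 0, 0, 40], [0, 0, 0, 0, 0, 0, 40], [0, 0, 0, 0, 0, 0, 40]],
])

```text
time: 24.92
tool_pos: [0.4098, -0.0698, 0.2192]
ee_rot: [3.139, 0.002, 1.765]
wrist_force: [-0.1, 0.3, 5.4]
width: 0.0596
finger_force: 29.9
```

Emit:
step_arm([
  [[0, 0, -30, 0, 0, 0, 40], [0, 0, -40, 0, 0, 0, 40], [0, 0, 0, 0, 0, 0.134, 40], [11, 32, 0, 0, 0, 0, 40], [12, 32, 0, 0, 0, 0, 40], [12, 32, 0, 0, 0, 0, 40], [12, 32, 0, 0, 0, 0, 40], [11, 31, 0, 0, 0, 0, 40], [0, 0, 10, 0, 0, 0, 40], [0, 0, 0, 0, 0, 0, 40]],
])

```text
time: 26.18
tool_pos: [0.5631, -0.0023, 0.2755]
ee_rot: [-3.137, -0.0, 1.631]
wrist_force: [-0.1, 0.0, -0.6]
width: 0.0597
finger_force: 29.9
```

```bash
python3 - <<'E'
from h import *
print(robot.get_obs()['ee_rot'],robot.get_obs()['width']); goto(.5655,-.0028,.06)
E
```

```text
[-3.13667769e+00 -2.59397189e-04  1.63084582e+00] 0.05966659489435875
  goto: wz 0.000 then x -0.6 y 2.3  (no turn: x -0.6 y 2.3) z tcp 0.2755
```

Emit:
step_arm([
  [[0, 1.3, 12, 0, 0, 0, 40], [0, 0, 12, 0, 0, 0, 40], [0, 0, 8, 0, 0, 0, 40], [0, 0, 5, 0, 0, 0, 40], [0, 0, 5, 0, 0, 0, 40], [0, 0, 4, 0, 0, 0, 40], [0, 0, 3, 0, 0, 0, 40], [-1, 0, 1, 0, 0, 0, 40], [-2, 0, 0, 0, 0, 0, 40], [-1.5, 0, 0, 0, 0, 0, 40], [0, 0, 0, 0, 0, 0, 40]],
])

```text
time: 27.55
tool_pos: [0.5659, -0.0065, 0.2278]
ee_rot: [3.141, -0.001, 1.631]
wrist_force: [-0.4, 0.5, 0.1]
width: 0.0598
finger_force: 29.9
```

Emit:
step_arm([
  [[0, 0, 0, 0, 0, 0, 66], [0, 0, 0, 0, 0, 0, 74], [0, 0, 0, 0, 0, 0, 74], [0, 0, -15, 0, 0, 0, 74], [0, 0, -35, 0, 0, 0, 80], [24, -25, -50, 0, 0, 0, 80], [30, -32, -50, 0, 0, 0, 80], [30, -32, -20, 0, 0, 0, 80], [30, -30, 0, 0, 0, 0, 80], [0, 0, 0, 0, 0, 0, 80], [0, 0, 0, 0, 0, 0, 80]],
])

```text
time: 28.92
tool_pos: [0.4424, 0.0982, 0.3953]
ee_rot: [3.14, 0.001, 1.631]
wrist_force: [0.2, 0.2, -0.1]
width: 0.0802
finger_force: 0.0
```

```bash
python3 - <<'E'
from h import *
p=snap('wrist'); save(p,'w9.png')
for r in blanks(p):
    print(np.round(r,3)); goto(*r[:3])
for d in models.tip_of(p,'pusher_fin'): print(d['xy'],d['confidence'],atz(p,d['xy'],.043))
E
```

```text
[ 0.436 -0.186  1.979  0.248  0.9  ]
  goto: wz 1.222 then x -119.1 y 257.4  (no turn: x -282.6 y -23.8) z tcp 0.3946
[0.424 0.156 0.443 0.922 0.65 ]
  goto: wz -0.384 then x 60.9 y 8.4  (no turn: x 59.6 y -15.0) z tcp 0.3946
[ 0.534 -0.039  2.082  0.122  0.56 ]
  goto: wz 1.119 then x 12.6 y 163.7  (no turn: x -141.8 y 82.8) z tcp 0.3946
[ 0.582 -0.117  1.999  0.111  0.55 ]
  goto: wz 1.202 then x 37.4 y 253.2  (no turn: x -222.7 y 126.1) z tcp 0.3946
[474.4, 203.9] 0.75 [0.55737743 0.12339648 0.043     ]
[473.5, 122.7] 0.17 [0.54793257 0.18551824 0.043     ]
```

Emit:
step_arm([
  [[0, 0, 0, 0, 0, -0.128, 80], [0, 0, 0, 0, 0, -0.128, 80], [0, 0, 0, 0, 0, -0.128, 80], [30.5, 4, 30, 0, 0, 0, 80], [30.5, 4.5, 40, 0, 0, 0, 80], [0, 0, 50, 0, 0, 0, 80], [0, 0, 37, 0, 0, 0, 80], [0, 0, 15, 0, 0, 0, 80], [0, 0, 5, 0, 0, 0, 80], [0, 0, 0, 0, 0, 0, 60], [0, 0, 0, 0, 0, 0, 40], [0, 0, 0, 0, 0, 0, 40], [0, 0, 0, 0, 0, 0, 40]],
])

```text
time: 30.7
tool_pos: [0.4244, 0.1572, 0.2191]
ee_rot: [3.139, 0.001, 2.015]
wrist_force: [-0.3, -0.3, 5.0]
width: 0.0596
finger_force: 30.0
```

Emit:
step_arm([
  [[0, 0, -30, 0, 0, 0, 40], [0, 0, -40, 0, 0, 0, 40], [0, 0, 0, 0, 0, 0.128, 40], [0, 0, 0, 0, 0, 0.128, 40], [0, 0, 0, 0, 0, 0.128, 40], [-24, 26, 0, 0, 0, 0, 40], [-24, 27, 0, 0, 0, 0, 40], [-25, 27, 0, 0, 0, 0, 40], [-25, 27, 0, 0, 0, 0, 40], [-24, 26, 0, 0, 0, 0, 40], [0, 0, 10, 0, 0, 0, 40], [0, 0, 0, 0, 0, 0, 40]],
])

```text
time: 32.2
tool_pos: [0.5629, 0.0436, 0.2756]
ee_rot: [-3.137, -0.001, 1.631]
wrist_force: [0.4, -0.0, -1.1]
width: 0.06
finger_force: 30.0
```

```bash
python3 - <<'E'
from h import *
print(robot.get_obs()['ee_rot'],robot.get_obs()['width']); goto(.5633,.0437,.06)
E
```

```text
[-3.13713316e+00 -8.04457515e-04  1.63081516e+00] 0.05996019580020916
  goto: wz 0.000 then x 0.1 y 0.4  (no turn: x 0.1 y 0.4) z tcp 0.2756
```

Emit:
step_arm([
  [[0, 0, 12, 0, 0, 0, 40], [0, 0, 12, 0, 0, 0, 40], [0, 0, 8, 0, 0, 0, 40], [0, 0, 5, 0, 0, 0, 40], [0, 0, 5, 0, 0, 0, 40], [0, 0, 4, 0, 0, 0, 40], [0, 0, 3, 0, 0, 0, 40], [-1, 0, 1, 0, 0, 0, 40], [-2, 0, 0, 0, 0, 0, 40], [-2, 0, 0, 0, 0, 0, 40], [0, 0, 0, 0, 0, 0, 40]],
])

```text
time: 33.58
tool_pos: [0.5642, 0.0381, 0.2277]
ee_rot: [3.141, 0.0, 1.63]
wrist_force: [0.6, -0.4, -0.7]
width: 0.06
finger_force: 30.0
```

Emit:
step_arm([
  [[0, 0, 0, 0, 0, 0, 66], [0, 0, 0, 0, 0, 0, 74], [0, 0, 0, 0, 0, 0, 74], [0, 0, -15, 0, 0, 0, 74], [0, 0, -35, 0, 0, 0, 80], [-30, -28, -50, 0, 0, 0, 80], [-36, -35, -50, 0, 0, 0, 80], [-37, -35, -20, 0, 0, 0, 80], [-37, -35, 0, 0, 0, 0, 80], [0, 0, 0, 0, 0, 0, 80], [0, 0, 0, 0, 0, 0, 80]],
])

```text
time: 34.95
tool_pos: [0.4446, -0.1036, 0.3908]
ee_rot: [3.14, -0.0, 1.631]
wrist_force: [-0.3, -0.5, 0.2]
width: 0.0797
finger_force: 0.0
```

```bash
python3 - <<'E'
from h import *
p=snap('wrist'); save(p,'w10.png')
for r in blanks(p):
    print(np.round(r,3)); goto(*r[:3])
E
```

```text
[ 0.426 -0.179  0.403  0.938  0.93 ]
  goto: wz -0.341 then x -62.9 y -47.0  (no turn: x -75.0 y -23.3) z tcp 0.3901
[ 0.571 -0.053  0.056  0.96   0.85 ]
  goto: wz 0.005 then x 43.1 y 128.4  (no turn: x 42.4 y 128.6) z tcp 0.3901
[ 0.567 -0.007  0.064  0.985  0.74 ]
  goto: wz -0.003 then x 88.3 y 128.3  (no turn: x 88.7 y 128.1) z tcp 0.3901
```

View pics/w10.png

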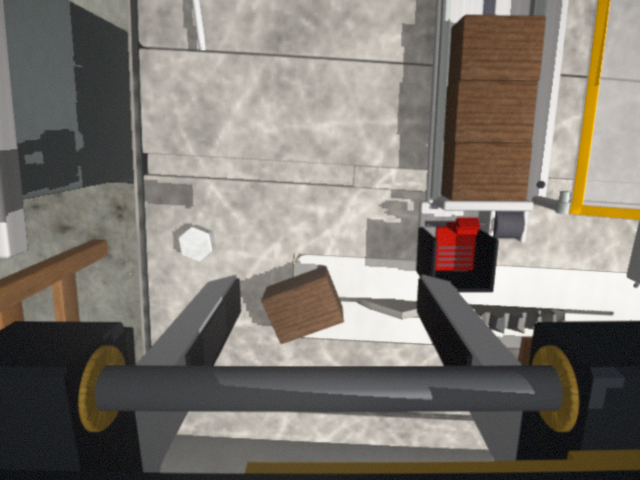

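Three blanks lie tightly in the channel (440–545 × 15–200), and the fourth is at (303,303). I'll pick it up.

Emit:
step_arm([
  [[0, 0, 0, 0, 0, -0.17, 80], [0, 0, 0, 0, 0, -0.171, 80], [-31.5, -23.5, 25, 0, 0, 0, 80], [-31.5, -23.5, 40, 0, 0, 0, 80], [0, 0, 50, 0, 0, 0, 80], [0, 0, 37, 0, 0, 0, 80], [0, 0, 15, 0, 0, 0, 80], [0, 0, 5, 0, 0, 0, 80], [0, 0, 0, 0, 0, 0, 60], [0, 0, 0, 0, 0, 0, 40], [0, 0, 0, 0, 0, 0, 40], [0, 0, 0, 0, 0, 0, 40]],
])

```text
time: 36.55
tool_pos: [0.4265, -0.1805, 0.2196]
ee_rot: [3.139, 0.003, 1.972]
wrist_force: [0.0, 0.2, 5.2]
width: 0.0597
finger_force: 29.9
```

Emit:
step_arm([
  [[0, 0, -30, 0, 0, 0, 40], [0, 0, -50, 0, 0, 0, 40], [0, 0, 0, 0, 0, 0.17, 40], [0, 0, 0, 0, 0, 0.171, 40], [37, 21.5, 0, 0, 0, 0, 40], [37, 21.5, 0, 0, 0, 0, 40], [37, 21.5, 0, 0, 0, 0, 40], [37, 21.5, 0, 0, 0, 0, 40], [37, 21.5, 0, 0, 0, 0, 40], [37, 21.5, 0, 0, 0, 0, 40], [37, 22, 0, 0, 0, 0, 40], [0, 0, 20, 0, 0, 0, 40], [0, 0, 0, 0, 0, 0, 40], [0, 0, 0, 0, 0, 0, 40]],
])

```text
time: 38.3
tool_pos: [0.5609, 0.0869, 0.2781]
ee_rot: [-3.141, 0.0, 1.63]
wrist_force: [0.7, -1.1, 0.1]
width: 0.0596
finger_force: 29.9
```

```bash
python3 - <<'E'
from h import *
o=robot.get_obs();print(o['ee_rot'],o['width']); goto(.5607,.0871,.06)
p=snap('wrist'); save(p,'w11.png')
for r in blanks(p,o['tool_pos'][2]-.2193): print(np.round(r,3))
for d in models.tip_of(p,'pusher_fin'): print(d['xy'],d['confidence'],atz(p,d['xy'],.043))
E
```

```text
[-3.14110082e+00  2.98029237e-04  1.63015106e+00] 0.059559280915494894
  goto: wz -0.001 then x 0.2 y -0.2  (no turn: x 0.2 y -0.2) z tcp 0.2781
[0.558 0.039 1.396 0.098 0.94 ]
[0.56  0.088 0.072 0.961 0.82 ]
[ 0.564 -0.046  1.631  0.262  0.8  ]
[ 0.566 -0.019  1.632  0.56   0.71 ]
[329.5, 202.6] 0.7 [0.55837877 0.12340552 0.043     ]
```

View pics/w11.png

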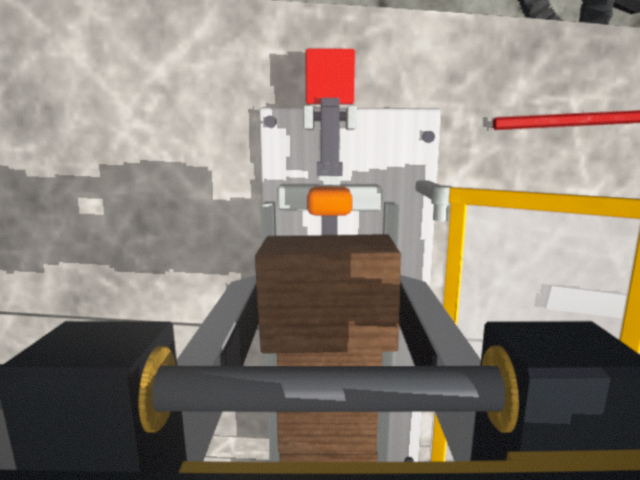

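The held blank at (328,295) has about 5 mm of clearance to the pusher at (329,198) and to the row. I'll lower it and slide it to the row.

Emit:
step_arm([
  [[0, 0, 14, 0, 0, 0, 40], [0, 0, 12, 0, 0, 0, 40], [0, 0, 8, 0, 0, 0, 40], [0, 0, 5, 0, 0, 0, 40], [0, 0, 5, 0, 0, 0, 40], [0, 0, 4, 0, 0, 0, 40], [0, 0, 3, 0, 0, 0, 40], [0, 0, 1, 0, 0, 0, 40], [-1.5, 0, 0, 0, 0, 0, 40], [-2, 0, 0, 0, 0, 0, 40], [0, 0, 0, 0, 0, 0, 40]],
])

```text
time: 39.83
tool_pos: [0.5616, 0.0846, 0.2277]
ee_rot: [3.139, -0.002, 1.631]
wrist_force: [-0.5, 2.4, 5.5]
width: 0.0598
finger_force: 29.9
```

Emit:
step_arm([
  [[0, 0, 0, 0, 0, 0, 66], [0, 0, 0, 0, 0, 0, 74], [0, 0, 0, 0, 0, 0, 74], [0, 0, -15, 0, 0, 0, 74], [0, 0, -35, 0, 0, 0, 74], [0, 0, -50, 0, 0, 0, 40], [-35, 0, -50, 0, 0, 0, 0], [-35, 0, -30, 0, 0, 0, 0], [-35, 0, 0, 0, 0, 0, 0], [-30, 0, 0, 0, 0, 0, 0], [0, 0, 0, 0, 0, 0, 0], [0, 0, 0, 0, 0, 0, 0]],
])

```text
time: 41.32
tool_pos: [0.5692, -0.0505, 0.4066]
ee_rot: [3.141, -0.0, 1.631]
wrist_force: [-0.1, 0.7, 0.1]
width: 0.0075
finger_force: 0.0
```

```bash
python3 - <<'E'
from h import *
p=snap('wrist'); save(p,'w12.png'); print(robot.get_obs()['tool_pos'])
for r in blanks(p,.008): print(np.round(r,3))
for d in models.tip_of(p,'pusher_fin'): print(d['xy'],d['confidence'],atz(p,d['xy'],.043))
for d in models.tip_of(p,'trigger_pad'): print(d['xy'],d['confidence'],atz(p,d['xy'],.024))
E
```

```text
[ 0.56926564 -0.0501218   0.40644509]
[0.561 0.085 0.074 0.94  0.97 ]
[ 0.568 -0.053  0.094  0.872  0.83 ]
[ 0.565 -0.008  0.059  0.944  0.63 ]
```

View pics/w12.png

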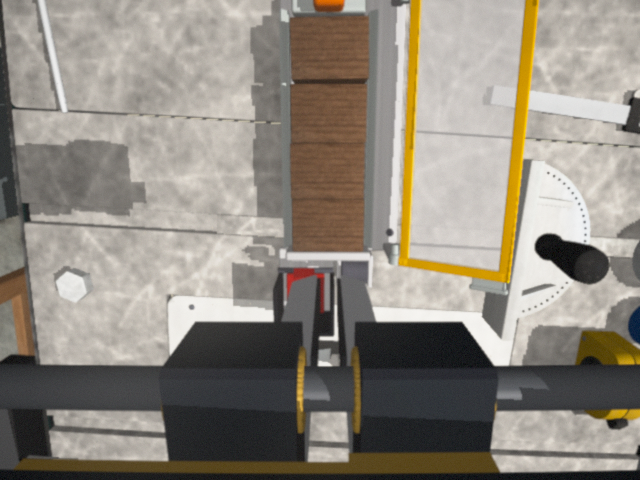

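All four blanks lie flat in a row (290–368 × 12–250) and the pusher at (328,3) is still hooked. Next I'll trip the trigger.

Emit:
step_arm([
  [[48, 0, 0, 0, 0, 0, 0], [48, 0, 0, 0, 0, 0, 0], [48, 0, 20, 0, 0, 0, 0], [48, 0, 40, 0, 0, 0, 0], [48, 0, 50, 0, 0, 0, 0], [0, 0, 40, 0, 0, 0, 0], [0, 0, 20, 0, 0, 0, 0], [0, 0, 0, 0, 0, 0, 0]],
])

```text
time: 42.52
tool_pos: [0.5542, 0.1846, 0.2386]
ee_rot: [-3.137, 0.001, 1.632]
wrist_force: [-0.1, -0.3, 0.1]
width: 0.0003
finger_force: 0.0
```

```bash
python3 - <<'E'
from h import *
goto(.554,.189,.06); p=snap('wrist')
for d in models.tip_of(p,'trigger_pad'): print(d['xy'],d['confidence'],atz(p,d['xy'],.024))
E
```

```text
goto: wz 0.001 then x 4.4 y 0.1  (no turn: x 4.4 y 0.1) z tcp 0.2386
[335.3, 278.1] 0.96 [0.55548143 0.18726962 0.024     ]
```

Emit:
step_arm([
  [[4, 0, 8, 0, 0, 0, 0], [0, 0, 6, 0, 0, 0, 0], [0, 0, 4, 0, 0, 0, 0], [0, 0, 3, 0, 0, 0, 0], [0, 0, 2, 0, 0, 0, 0], [0, 0, 1, 0, 0, 0, 0], [0, 0, 0, 0, 0, 0, 0], [0, 0, 0, 0, 0, 0, 0]],
])

```text
time: 43.62
tool_pos: [0.5553, 0.1882, 0.2183]
ee_rot: [3.14, -0.001, 1.631]
wrist_force: [-1.4, 0.4, 5.7]
width: 0.0006
finger_force: 3.1
```

```bash
python3 - <<'E'
from h import *
for n in ('top','wrist'):
  p=snap(n)
  for d in models.tip_of(p,'pusher_fin'): print(n,d['xy'],d['confidence'],atz(p,d['xy'],.043))
E
```

```text
top [252.0, 169.8] 0.75 [0.71166795 0.09430122 0.043     ]
top [243.9, 240.5] 0.5 [0.55466734 0.11121723 0.043     ]
```

The fin is now near mag y 96, so the pusher has tripped onto the row. I'll lift off and check.

Emit:
step_arm([
  [[0, 0, 0.5, 0, 0, 0, 0], [0, 0, -30, 0, 0, 0, 0], [0, 0, -50, 0, 0, 0, 0], [0, 0, -50, 0, 0, 0, 0], [-50, 20, -40, 0, 0, 0, 0], [-50, 20, 0, 0, 0, 0, 0], [-50, 20, 0, 0, 0, 0, 0], [0, 0, 0, 0, 0, 0, 0], [0, 0, 0, 0, 0, 0, 0]],
])

```text
time: 44.95
tool_pos: [0.6223, 0.0452, 0.3829]
ee_rot: [-3.14, -0.001, 1.63]
wrist_force: [-1.2, 0.7, 0.8]
width: 0.0003
finger_force: 0.0
```

```bash
python3 - <<'E'
from h import *
np.set_printoptions(precision=4,suppress=True)
p=snap('wrist'); t=snap('top'); s=snap('scene'); save(p,'w13.png'); print(robot.get_obs()['tool_pos'])
for r in blanks(p,.008): print(np.round(r,3))
for q,z in(('pusher_fin',.043),('lid_edge',.095),('lid_hinge',.05)):
  X=[]
  for n,P in(('w',p),('t',t),('s',s)):
    for d in models.tip_of(P,q)[:2]: print(q,n,np.round(d['xy']),round(d['confidence'],2),atz(P,d['xy'],z)[:2])
    r=models.tip_of(P,q)
    if r: X.append((P,r[0]['xy']))
  if len(X)>1: print('  tri',tri(X))
E
```

```text
[0.6219 0.0465 0.3836]
[0.564 0.037 0.035 0.862 0.96 ]
[ 0.565 -0.009  0.038  0.794  0.8  ]
[ 0.563 -0.039  0.986  0.1    0.74 ]
[0.561 0.083 0.087 0.929 0.58 ]
pusher_fin w [250. 136.] 0.86 [0.5585 0.1124]
pusher_fin t [244. 237.] 0.6 [0.5617 0.1121]
pusher_fin s [269. 263.] 0.87 [0.5562 0.1023]
  tri [0.5582 0.1092 0.0449]
lid_edge w [445. 180.] 0.9 [0.6923 0.0928]
lid_edge s [240. 217.] 0.71 [0.6849 0.0897]
  tri [0.6913 0.0899 0.0926]
lid_hinge w [328. 177.] 0.8 [0.6181 0.0866]
lid_hinge t [252. 209.] 0.73 [0.6219 0.0927]
lid_hinge s [260. 245.] 0.93 [0.6209 0.0818]
  tri [0.6183 0.0879 0.0543]
```

View pics/w13.png

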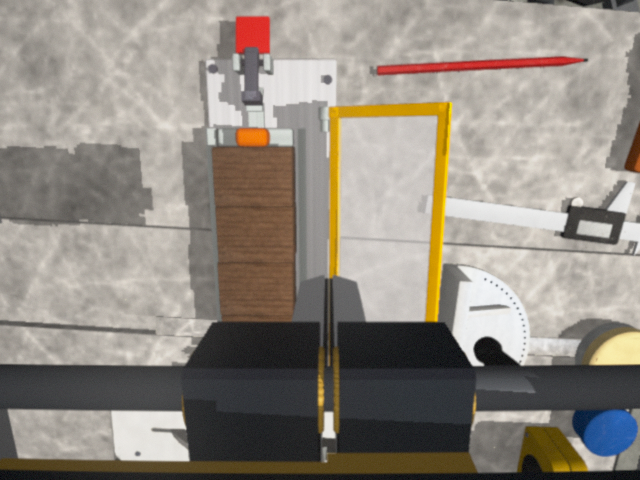

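The pusher (250,136) presses against the row and the trigger is back at rest. The lid edge is at (0.691,0.090,0.093). I'll go behind it at mag y≈70.

Emit:
step_arm([
  [[14, 33, 0, 0, 0, 0, 0], [14, 33, 0, 0, 0, 0, 0], [15, 32, 0, 0, 0, 0, 0], [0, 0, 0, 0, 0, 0, 0], [0, 0, 30, 0, 0, 0, 0], [0, 0, 40, 0, 0, 0, 0], [0, 0, 25, 0, 0, 0, 0], [0, 0, 11, 0, 0, 0, 0], [0, 0, 0, 0, 0, 0, 0], [0, 0, 0, 0, 0, 0, 0]],
])

```text
time: 47.3
tool_pos: [0.7178, 0.0938, 0.2799]
ee_rot: [3.138, 0.0, 1.631]
wrist_force: [-0.2, 0.2, 0.1]
width: 0.0004
finger_force: 0.0
```

Emit:
step_arm([
  [[0, -7, 0, 0, 0, 0, 0], [0, -7, 0, 0, 0, 0, 0], [0, -5, -6, 0, 0, 0, 0], [0, -5.5, -6, 0, 0, 0, 0], [0, -6.5, -6, 0, 0, 0, 0], [0, -6.5, -6, 0, 0, 0, 0], [0, -7.5, -5, 0, 0, 0, 0], [0, -7.5, -4, 0, 0, 0, 0], [0, -8, -3, 0, 0, 0, 0], [0, -8.5, -3, 0, 0, 0, 0], [0, -8.5, -3, 0, 0, 0, 0], [0, -9, -3, 0, 0, 0, 0], [0, 0, 0, 0, 0, 0, 0]],
])

```text
time: 48.92
tool_pos: [0.6305, 0.0888, 0.3229]
ee_rot: [-3.141, 0.0, 1.631]
wrist_force: [0.6, 0.7, -0.8]
width: 0.0004
finger_force: 0.4
```

```bash
python3 - <<'E'
from h import *
t=snap('scene'); cv2.imwrite('pics/s14.png',cv2.cvtColor(cv2.resize(t['color'][150:340,180:440],None,fx=2.5,fy=2.5),cv2.COLOR_RGB2BGR))
E
```

```text
(no output)
```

View pics/s14.png

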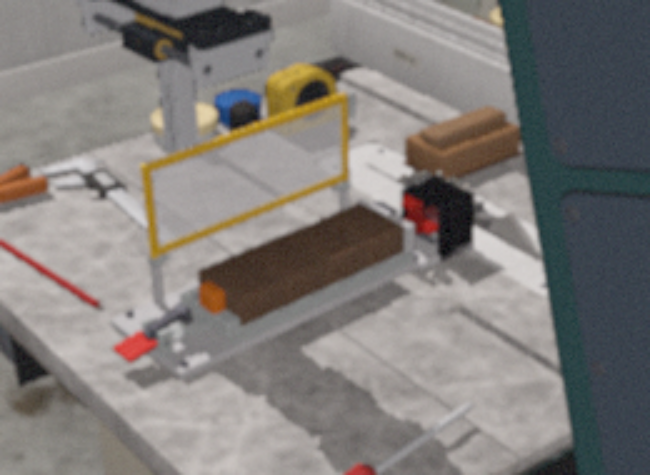

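The lid stands nearly upright with the finger behind it. I'll follow the arc down.

Emit:
step_arm([
  [[0, -8, -2, 0, 0, 0, 0], [0, -8, -1, 0, 0, 0, 0], [0, -7.5, 2, 0, 0, 0, 0], [0, -7.5, 2, 0, 0, 0, 0], [0, -7, 3.5, 0, 0, 0, 0], [0, -7, 3.5, 0, 0, 0, 0], [0, -6, 4.5, 0, 0, 0, 0], [0, -6, 5, 0, 0, 0, 0], [0, -5, 6, 0, 0, 0, 0], [0, -5, 6, 0, 0, 0, 0], [0, -4, 6.5, 0, 0, 0, 0], [0, -3.5, 7, 0, 0, 0, 0], [0, 0, 0, 0, 0, 0, 0]],
])

```text
time: 50.6
tool_pos: [0.5564, 0.0843, 0.2786]
ee_rot: [-3.14, 0.0, 1.631]
wrist_force: [-0.4, 0.6, 1.7]
width: 0.0005
finger_force: 0.5
```

Emit:
step_arm([
  [[0, -2.5, 7, 0, 0, 0, 0], [0, -2, 7, 0, 0, 0, 0], [0, -1, 6, 0, 0, 0, 0], [0, -0.5, 5, 0, 0, 0, 0], [0, 0, 3, 0, 0, 0, 0], [0, 0, 1, 0, 0, 0, 0], [0, 0, 1, 0, 0, 0, 0], [0, 0, 1, 0, 0, 0, 0], [0, 0, 0, 0, 0, 0, 0]],
])

```text
time: 51.72
tool_pos: [0.551, 0.0839, 0.2481]
ee_rot: [3.141, 0.0, 1.631]
wrist_force: [1.2, 0.5, 0.5]
width: 0.0006
finger_force: 0.7
```

Emit:
step_arm([
  [[0, 0, 1, 0, 0, 0, 0], [0, 0, 1, 0, 0, 0, 0], [0, 0, 0, 0, 0, 0, 0]],
])

```text
time: 52.1
tool_pos: [0.551, 0.0839, 0.2467]
ee_rot: [3.141, 0.0, 1.631]
wrist_force: [1.3, 0.4, 1.9]
width: 0.0004
finger_force: 0.8
```

```bash
python3 - <<'E'
from h import *
t=snap('scene'); cv2.imwrite('pics/s15.png',cv2.cvtColor(cv2.resize(t['color'][150:340,180:440],None,fx=2.5,fy=2.5),cv2.COLOR_RGB2BGR))
print(robot.get_obs()['wrist_force'])
E
```

```text
[1.71727308 0.23720972 1.63607099]
```

View pics/s15.png

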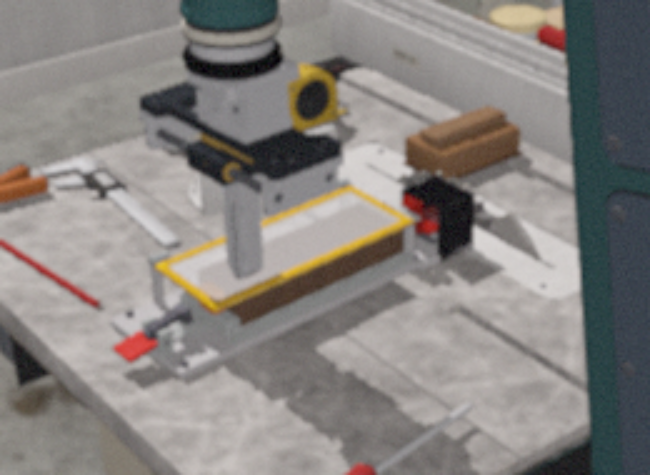

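The lid is nearly down, with the finger on its pane near the edge. I'll keep pressing gently.

Emit:
step_arm([
  [[0, 0, 1, 0, 0, 0, 0], [0, 0, 1, 0, 0, 0, 0], [0, 0, 0, 0, 0, 0, 0]],
])

```text
time: 52.52
tool_pos: [0.5509, 0.084, 0.2462]
ee_rot: [3.141, 0.0, 1.631]
wrist_force: [-1.8, 0.2, 7.1]
width: 0.0003
finger_force: 3.9
```

Emit:
step_arm([
  [[0, 0, 1, 0, 0, 0, 0], [0, 0, 1, 0, 0, 0, 0], [0, 0, 0, 0, 0, 0, 0]],
])

```text
time: 52.9
tool_pos: [0.5509, 0.084, 0.2461]
ee_rot: [3.14, 0.0, 1.631]
wrist_force: [-5.2, 0.1, 14.5]
width: 0.0006
finger_force: 7.6
```

Emit:
step_arm([
  [[0, 0, 1, 0, 0, 0, 0], [0, 0, 1, 0, 0, 0, 0], [0, 0, 0, 0, 0, 0, 0]],
])

```text
time: 53.28
tool_pos: [0.5508, 0.084, 0.246]
ee_rot: [3.14, 0.0, 1.631]
wrist_force: [-7.8, 0.9, 22.6]
width: 0.0005
finger_force: 11.3
```

That is a firm stop at 22 N. I'll back off and check that the lid is latched.

Emit:
step_arm([
  [[0, 0, -4, 0, 0, 0, 0], [0, 0, -4, 0, 0, 0, 0], [0, 0, -4, 0, 0, 0, 0], [0, 0, -10, 0, 0, 0, 0], [0, 0, -30, 0, 0, 0, 0], [0, 0, -50, 0, 0, 0, 0], [-30, -40, -50, 0, 0, 0, 0], [-30, -40, -20, 0, 0, 0, 0], [0, -20, 0, 0, 0, 0, 0], [0, 0, 0, 0, 0, 0, 0], [0, 0, 0, 0, 0, 0, 0], [0, 0, 0, 0, 0, 0, 0]],
])

```text
time: 54.78
tool_pos: [0.4598, 0.0221, 0.4061]
ee_rot: [-3.14, -0.0, 1.631]
wrist_force: [-0.1, -0.8, 0.1]
width: 0.0006
finger_force: 0.0
```

```bash
python3 - <<'E'
from h import *
t=snap('scene'); p=snap('wrist')
a=cv2.resize(t['color'][170:330,180:420],(600,400)); b=cv2.resize(p['color'],(200,150)); 
c=cv2.resize(p['color'],(533,400))
cv2.imwrite('pics/s16.png',cv2.cvtColor(cv2.resize(np.hstack([a[:, :],c]),(800,283),interpolation=3),cv2.COLOR_RGB2BGR))
print(robot.get_obs()['tool_pos'])
for q,z in(('pusher_fin',.043),('lid_edge',.05),('latch_tab',.03)):
  for n,P in(('w',p),('s',t)):
    for d in models.tip_of(P,q)[:2]: print(q,n,np.round(d['xy']),round(d['confidence'],2),atz(P,d['xy'],z)[:2])
E
```

```text
[0.45969174 0.02204702 0.40621737]
pusher_fin s [264. 262.] 0.49 [0.56690783 0.10605296]
lid_edge w [423. 152.] 0.64 [0.52898656 0.08497715]
lid_edge s [282. 265.] 0.87 [0.52324515 0.09131839]
latch_tab s [355. 236.] 0.62 [ 0.55255675 -0.12702897]
```

View pics/s16.png

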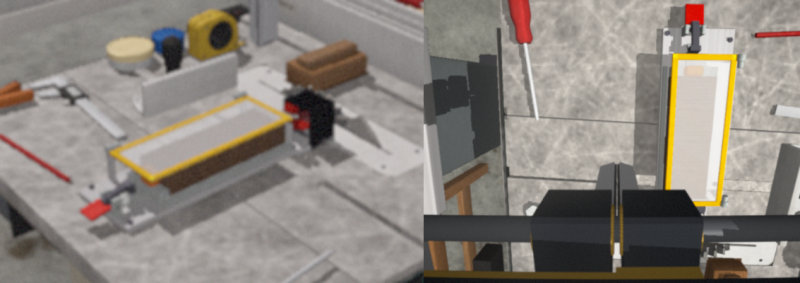

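The lid stays shut and the row sits under it. As a last check, I'll let another second pass, compare the frame with its initial shut pose, and then hand in.

Emit:
step_arm([
  [[0, 0, 0, 0, 0, 0, 0], [0, 0, 0, 0, 0, 0, 0], [0, 0, 0, 0, 0, 0, 0], [0, 0, 0, 0, 0, 0, 0], [0, 0, 0, 0, 0, 0, 0], [0, 0, 0, 0, 0, 0, 0], [0, 0, 0, 0, 0, 0, 0], [0, 0, 0, 0, 0, 0, 0]],
])

```text
time: 56.18
tool_pos: [0.4591, 0.0218, 0.4069]
ee_rot: [-3.142, 0.0, 1.631]
wrist_force: [-0.4, 0.5, 0.2]
width: 0.0004
finger_force: 0.0
```

```bash
python3 - <<'E'
from h import *
p=snap('wrist'); t=snap('top')
for P in(p,t):
    m=cv2.inRange(cv2.cvtColor(P['color'],cv2.COLOR_RGB2HSV),(20,150,120),(32,255,255))
    n,l,s,_=cv2.connectedComponentsWithStats(m); L=[]
    for i in range(1,n):
        if s[i,4]>150:
            pts=np.argwhere(l==i)[:,::-1].astype(float)
            r=cv2.minAreaRect(np.array([atz(P,q,.05)[:2]*1000 for q in pts[::max(1,len(pts)//600)]],np.float32)); L.append(r)
    print(min(L,key=lambda r:abs(max(r[1])-216)+abs(min(r[1])-86)))
    print([(np.round(d['xy']),round(d['confidence'],2),atz(P,d['xy'],0)[:2]) for d in models.tip_of(P,'sanding_block')])
E
```

```text
((571.607421875, 25.991485595703125), (84.68058013916016, 215.37591552734375), 3.1879708766937256)
[(array([504., 479.]), 0.76, array([ 0.67171771, -0.2644122 ]))]
((575.3836669921875, 26.301284790039062), (84.87216186523438, 216.82485961914062), 2.3241171836853027)
[(array([408., 190.]), 0.65, array([ 0.67360718, -0.25938944]))]
```

The lid frame matches its initial shut pose, so I'm handing in.

```bash
python3 -c "
from bench import robot
print(robot.close_job())"
```

```text
the job is handed in; nothing more can be done
None
```

The job is handed in: all four blanks lie flat in the channel with the tripped pusher against the row, the lid is shut and stayed shut for over a second afterwards (taken as latched), and the sanding block was left in place.

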